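# Tip the brush case, then draw the brush out past its dust cover

## Task

The flat brush has slid deep under the fixed dust cover of the brush case. Tip the case up by the brass handle on its cover to about 30 degrees, so that the brush slides to the open end, set the case down level again where it stood and let go of it; then take the brush by its handle, draw it out slantwise, handle end first, between the cover and the end wall without forcing it, and finish still holding it in the gripper, the whole brush a good hand's breadth clear above the case. Leave the other things alone.

Things in the scene. Friction and masses are not known exactly. Their poses are not given: they have to be found in the camera images.
- brush_case: loose box of red-brown wood, 340 mm long (x), 112 wide (y), 66 high, 0.6 kg, on the table. Origin: centre of its underside, z up, +x to its open end. A fixed 6 mm cover closes the top from x -170 to +32 mm; the rest is open. Walls 7 mm thick (inside 326 x 98 mm), side walls 63 mm high, the +x end wall 52 mm. Floor 6 mm. Waxed inside: a brush slides when the case is tipped some 20 degrees.
- case_handle (a point): centre of the grip bar of the fixed brass bow handle on the cover, at case x -120, y 0, z 100 mm; the bar is 12 mm thick, straight for 60 mm along the case's x axis, with 28 mm of room under it: pinch it across the case, from above. Axes as the case
- case_tip_edge (a point): middle of the lower outer edge of the case's open end (case x +170, y 0, z 0 mm); when the handle is lifted the case pivots on this edge, which stays on the table by friction. Axes as the case
- case_cover_edge (a point): middle of the lower edge of the cover where the opening begins (case x +32, y 0, z 60 mm); the opening runs 131 mm from here to the end wall at x +163. Axes as the case
- case_runners (a point): point in the middle of the opening (case x +98, y 0, z 11 mm), on the tops of two steel runners, 5 mm thick rods side by side (case y -4 and +4 mm) along the whole floor, on which the brush lies centred and clear of the floor: the fingers close above them. Axes as the case
- flat_brush: the flat brush: lacquered brown round handle, metal ferrule, bristles; 209 mm long, about 34 g. Origin half-way along, on its underside; +y points along it to the handle end, -y to the bristles; z up as it lies. It starts lengthwise on the runners, handle end towards the open end of the case, nearly all of it under the cover
- brush_mid (a point): point half-way along the brush, at half thickness; axes as flat_brush. It is 14 mm thick here, 15 by the ferrule, about 11 at 40 mm towards the handle end (a good place to grip), 7 at the handle end
- brush_handle_end (a point): tip of the brush's handle, 104.5 mm from its middle. Once the brush has slid to the open end this tip rests at the end wall, at about case x +160 mm; some 75 mm of the brush are then still under the cover, with room to slant it 10 to 22 degrees there. Axes as flat_brush
- brush_bristle_end (a point): tip of the bristles, 104.5 mm from the brush's middle on the other side, under the cover at the start. Axes as flat_brush
- jar_square: bystander: square glass jar with a black lid, 79 x 79 x 114 mm, origin at the centre of its underside
- dipper_2: bystander: small round open metal tin, 60 mm across, 33 mm high, origin at the centre of its underside
- sanding_block: bystander: cork sanding block, 40 x 70 x 24 mm, origin at the centre of its underside

How it is judged:
By the outcome, as a careful person would: the job done as asked, in the order asked, and still so for the second after the job is handed in, while the arm keeps its last pose, push and grip.
It also fails if it takes over 58 s, if anything falls off the work surface, if the arm or the gripper's body presses on something with over 40 N, if the wrist force passes 120 N, or if a joint passes its speed limit or range.

## Robot

A 6-joint arm with a two-finger parallel gripper is mounted at the origin on a cart in front of the work surface, level with it; the furniture and walls round the work are solid. World frame = base frame: x ahead of the robot, y to its left, z up, the work surface at z = 0. Lengths are in m, angles in rad, forces in N, time in s.
With the tool pointing down it reaches from about 0.35 to 0.925 m from the base axis. Payload 6.4 kg.
Tool frame: the origin (TCP) lies between the finger pads; the fingertips stand 11 mm ahead of it and the grasp point (between the pads) lies 8 mm behind it; z points along the fingers, y is the line along which they close (so a half turn about z gives the same grasp; the last joint's range is limited). The gripper opens to 94 mm and grips with 3 to 60 N. Pads are 16 mm wide; open, the fingers measure 119 mm over their backs; the gripper's body (75 mm by 177 mm) begins 78 mm behind the grasp point.
Start: joints at [-1.343, 0.245, 1.558, -0, 1.339, -0.174], TCP at [0.254, -0.598, 0.216] pointing down, gripper open.
Joint ranges: [-3.13, 3.13], [-1.02, 2.26], [0.13, 2.54], [-0.95, 4.09], [0.21, 2.88], [-2.74, 2.74]. Speed limits (rad/s): [2.57, 2.57, 3.14, 3.14, 3.14, 3.14].

## Interface

Orientations are given as a rotation vector (axis times angle).
In Python, from workcell import bot, cams gives the robot as it stands.
- The arm moves only by the tool drive_tool, never from a script. Its argument "plan" is one flat list of numbers, 7 for each row, row after row: the closure, from -1 (fully open) to 1 (shut), so that 0 is half open, then the shift along the tool's x, y, z in units of 0.02 m (1.0 is 0.02 m), then the turn, a rotation vector about the tool's x, y, z in units of 6 degrees (1.0 is 6 degrees). In form: [gripper, tx, ty, tz, ax, ay, az, gripper, tx, ty, tz, ax, ay, az, ...]. A call has 1 to 5 rows; each row shifts and turns the commanded pose from where the row before left it, along the tool's axes as they then stand; what a row does not reach is not made up. A row lasts 1/10 s, in which the tool goes at most 50 mm and 8.59 degrees, less where a joint would pass 70% of its speed; a pose out of reach is approached as far as the arm can. A call with a number of a shift or a turn outside -1 to 1 is refused whole. A call with a gripper value outside its range is refused whole. The fingers move at their own pace and stop on an object; "grip_force" is the grip in N (left out, the last holds). Time passes only in rows, so rows that do not move let the fingers close. It gives the time, the measured TCP pose, the force, the opening and the grip force at its end, in the units of the state.
- bot.get_state(): the state, without advancing time (a new reading comes with each control period).
- cams.grab_frame(name): name is "scene" or "top" or "wrist"; returns (picture, depth): 420x560x3 uint8, blue, green, red; 420x560 float32, m along the optical axis (not along the pixel's ray), 0 where there is no reading.
- cams.camera_info(name): a dict with "mtx" (3x3 intrinsics, pixels), "world_to_cam" (4x4, takes a point from world to camera coordinates). Camera axes: x right, y down, z forward; pixel columns grow to the right and rows downward; lengths in m; the calibration is good to about 2 mm. A picture is of the moment at which its call begins: read the wrist's pose just before it. camera_info takes no time and is no camera call; for the wrist camera it gives the pose at the moment of the call.
- bot.hand_in(): hands the job in; it is judged then, once.
The state is a dict: "t": time; "joint_positions": joint angles; "qvel": joint speeds; "joint_torque": joint torques, N m; "tool_pos": TCP position; "tcp_rot": TCP orientation; "contact_force": force on the tool from outside, world axes, zero at the start; "torque": the same for the moment, N m; "width": opening from 0.0 (shut) to 1.0 (fully open); "gripper_force": force on a finger pad.
Only numpy, scipy, OpenCV 4.12 (cv2) and the standard library are available. Lean on these libraries where they do the work, as an engineer would, in place of code of your own. Each camera call takes 0.05 s, during which the arm holds its last target. There are 200 camera calls.

## Working session

There is one attempt and no reset: what is moved stays moved. The work goes in short steps, Python scripts to look and compute and a tool call to move; the robot and the scene stay as the last step left them, time stands still between calls to the robot, and variables do not carry over. Pictures are saved under pics/ and viewed, at most 10 in all, crops included, and the job is handed in when it is done.

Besides the shell and the picture viewer there is one more tool, called after ">>>" as name(argument=value, ...) on one line, values as JSON. drive_tool: Moves the arm, as the interface text tells. Its arguments: {"type":"object","properties":{"plan":{"type":"array","items":{"type":"number","minimum":-1,"maximum":1}},"grip_force":{"type":"number"}},"required":["plan"]}

```bash
mkdir -p pics; ls; python3 - <<'E'
from workcell import bot,cams
import cv2,numpy as np
s=bot.get_state();print(s)
for n in("scene","top"):
    p,d=cams.grab_frame(n);cv2.imwrite(f"pics/{n}0.png",p);np.save(f"{n}0.npy",d)
    i=cams.camera_info(n);print(n,i["mtx"].tolist(),np.round(i["world_to_cam"],4).tolist())
E
```

```text
pics
{'t': 0.0, 'joint_positions': array([-1.34313036e+00,  2.45771174e-01,  1.55899030e+00, -2.93021157e-05,
        1.33867999e+00, -1.74096956e-01]), 'qvel': array([-0.0008302 , -0.00057711,  0.00144547,  0.00182158, -0.00079932,
        0.00025973]), 'joint_torque': array([-1.15461349e-03, -4.15836883e+01, -3.14600444e+01,  6.84731849e-02,
        3.31979943e-02, -1.35147602e-04]), 'tool_pos': array([ 0.25404683, -0.5976803 ,  0.21538552]), 'tcp_rot': array([-3.07660626e+00, -6.26493656e-01,  1.22471029e-04]), 'contact_force': array([ 0.09031401, -0.02892221, -0.2797287 ]), 'torque': array([-0.01518178,  0.04203498,  0.02408561]), 'gripper_force': 0.0, 'width': 0.9986337301171474}
scene [[500.76517942881867, 0.0, 285.12382046972886], [0.0, 500.76517942881867, 211.51692735926756], [0.0, 0.0, 1.0]] [[0.1837, 0.9826, -0.0255, 0.2629], [0.4766, -0.1118, -0.872, -0.2128], [-0.8597, 0.1481, -0.4889, 1.6578], [0.0, 0.0, 0.0, 1.0]]
top [[417.25048101808585, 0.0, 281.18319980915874], [0.0, 417.25048101808585, 208.22681629720185], [0.0, 0.0, 1.0]] [[0.0008, -0.9999, 0.013, -0.3821], [-0.9916, -0.0025, -0.1291, 0.5419], [0.1291, -0.0128, -0.9915, 0.8787], [0.0, 0.0, 0.0, 1.0]]
```

View pics/top0.png

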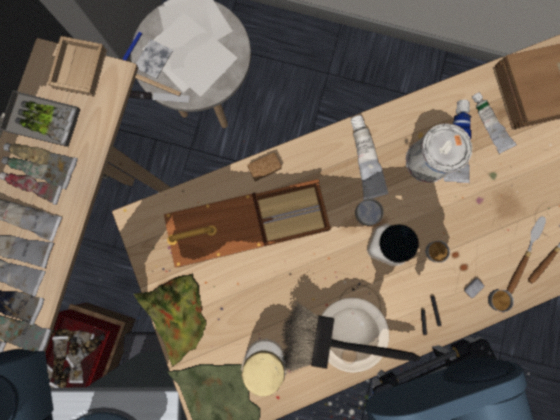

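View pics/scene0.png

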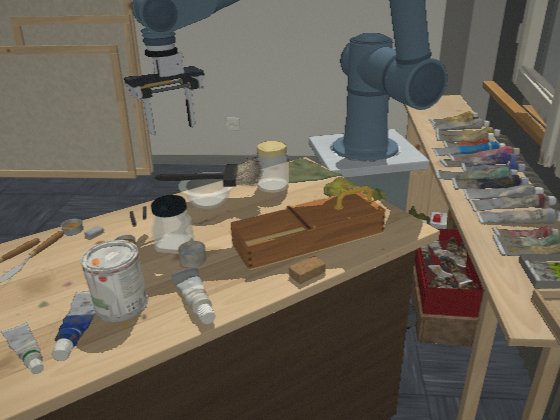

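The top view shows the case from (165,213) to (328,235), with its open end on the right (world -y). The brass handle is at about (190,235), and the jar, dipper and cork block are nearby. Next I'll measure with depth from both cameras.

```bash
cat > h.py <<'E'
import numpy as np,cv2
from workcell import bot,cams
def cloud(d,i):
    K=np.array(i["mtx"]);T=np.linalg.inv(np.array(i["world_to_cam"]))
    v,u=np.mgrid[:d.shape[0],:d.shape[1]]
    c=np.stack([(u-K[0,2])/K[0,0]*d,(v-K[1,2])/K[1,1]*d,d],-1)
    w=c@T[:3,:3].T+T[:3,3]; w[d<=0]=np.nan
    return w
def proj(p,i):
    c=np.array(i["world_to_cam"])@np.r_[p,1]; q=np.array(i["mtx"])@c[:3]; return q[:2]/q[2]
E
python3 - <<'E'
from h import *
np.set_printoptions(precision=4,suppress=True)
for n,(r0,r1,c0,c1) in dict(top=(170,280,150,340),scene=(170,270,220,395)).items():
    p=cv2.imread(f"pics/{n}0.png");w=cloud(np.load(n+"0.npy"),cams.camera_info(n))
    m=np.zeros(p.shape[:2],bool);m[r0:r1,c0:c1]=1
    hsv=cv2.cvtColor(p,cv2.COLOR_BGR2HSV)
    z=w[...,2]
    brass=m&(hsv[...,0]>=17)&(hsv[...,0]<=30)&(hsv[...,1]>150)&(z>.08)
    P=w[brass]; print(n,"brass",len(P),P.mean(0),np.percentile(P[:,2],[5,50,95]))
    b=w[m&(z>.088)&(z<.13)]
    print("high",len(b),b.mean(0),b.min(0),b.max(0), cv2.minAreaRect((b[:,:2]*1000).astype(np.float32)))
    body=m&(z>.045)&(z<.08)
    q=w[body]
    q=q[(q[:,0]>.3)]
    print("body",len(q),np.percentile(q[:,2],[5,50,95]),cv2.minAreaRect((q[:,:2]*1000).astype(np.float32)),cv2.boxPoints(cv2.minAreaRect((q[:,:2]*1000).astype(np.float32))).tolist())
    cov=m&(abs(z-.066)<.004)
    ys=w[cov]; print("cover",len(ys),ys.mean(0),cv2.minAreaRect((ys[:,:2]*1000).astype(np.float32)))
    t=w[380:400,100:120] if n=="scene" else w[270:285,300:330]; print("table z",np.nanmedian(t[...,2]))
E
```

```text
top brass 243 [ 0.482  -0.1957  0.1021] [0.0923 0.1036 0.1067]
high 258 [ 0.4816 -0.1954  0.1023] [ 0.4675 -0.2372  0.0889] [ 0.4962 -0.1499  0.1093] ((481.6396179199219, -193.52224731445312), (11.751632690429688, 89.77550506591797), 13.23396110534668)
body 5616 [0.0598 0.0651 0.0682] ((509.72918701171875, -308.64453125), (116.27397155761719, 342.2914733886719), 13.573017120361328) [[413.0506591796875, -155.92245483398438], [493.381103515625, -488.6542663574219], [606.40771484375, -461.3666076660156], [526.0772705078125, -128.63479614257812]]
cover 5039 [ 0.4949 -0.2519  0.0654] ((509.14190673828125, -308.24200439453125), (115.99850463867188, 341.2408447265625), 13.433485984802246)
table z -0.0005666340831000927
scene brass 199 [ 0.4875 -0.1956  0.0975] [0.0827 0.0997 0.106 ]
high 261 [ 0.4366 -0.2547  0.0978] [ 0.2831 -0.4273  0.0881] [ 0.4996 -0.1457  0.1083] ((402.5776672363281, -301.3900146484375), (335.7966613769531, 73.89911651611328), 54.123069763183594)
body 3957 [0.0473 0.0648 0.0697] ((424.3431701660156, -326.8256530761719), (299.67401123046875, 342.1011657714844), 13.151139259338379) [[239.5183868408203, -194.3521728515625], [317.3533935546875, -527.4811401367188], [609.16796875, -459.29913330078125], [531.3329467773438, -126.170166015625]]
cover 2395 [ 0.4947 -0.2663  0.0658] ((403.29754638671875, -329.8071594238281), (341.2616882324219, 341.8721008300781), 12.35040283203125)
table z -0.05948120896345438
```

```bash
cat >> h.py <<'E'
from scipy.spatial.transform import Rotation as R
C=np.array([.5095,-.3085,0]); A=np.radians(-76.6)
RC=R.from_euler('z',A)                      # case axes
def case(p): return C+RC.apply(np.array(p,float)/1000)
def down(pitch=0,yaw=np.pi):               # tool down, x = -case x; pitch tips tool with the case
    return RC*R.from_euler('y',pitch,degrees=True)*R.from_euler('x',180,degrees=True)*R.from_euler('z',yaw)
def rows(way,g,p=None,q=None):
    """way: list of (pos,Rot,n)"""
    s=bot.get_state()
    p=s["tool_pos"] if p is None else p; q=R.from_rotvec(s["tcp_rot"]) if q is None else q
    k=0
    for P,Q,n in way:
        for j in range(n,0,-1):
            t=np.round(q.inv().apply(P-p)/j/.02,2); a=np.round((q.inv()*Q).as_rotvec()/j/np.radians(6),2)
            print(",".join(f"{x:g}" for x in np.r_[g,t,a]),end=",\n"); p=p+q.apply(t*.02); q=q*R.from_rotvec(a*np.radians(6))
            k+=1
            if k%5==0: print("--",np.round(p,3))
E
python3 - <<'E'
from h import *
w=cloud(np.load("top0.npy"),cams.camera_info("top")).reshape(-1,3)
w=w[~np.isnan(w[:,0])]
a=np.array([.254,-.598]);b=case([-120,0,0])[:2];u=(b-a)/np.linalg.norm(b-a)
for k in range(0,6):
    s=(w[:,:2]-a)@u; e=np.abs((w[:,:2]-a)@[-u[1],u[0]])
    m=(abs(s-.04-.08*k)<.04)&(e<.1); print(k,w[m,2].max() if m.any() else None)
H=case([-120,0,92]);print(H,down().as_matrix().round(3))
rows([(np.r_[H[:2],.2]+[0,0,.03],down(),24),(np.r_[H[:2],.13],down(),6)],-1)
E
```

```text
0 0.5420159245759958
1 0.547326767150276
2 0.10664818308386681
3 0.06985529744487262
4 0.07140713803577714
5 0.10933128593023667
[ 0.48169025 -0.19176689  0.092     ] [[-0.232  0.973 -0.   ]
 [ 0.973  0.232 -0.   ]
 [ 0.    -0.    -1.   ]]
-1,0.77,-0.59,-0.03,-0,-0,-0.56,
-1,0.8,-0.55,-0.03,-0,-0,-0.56,
-1,0.83,-0.5,-0.03,-0,-0,-0.56,
-1,0.86,-0.45,-0.03,-0,-0,-0.56,
-1,0.88,-0.4,-0.03,-0,-0,-0.56,
-- [ 0.301 -0.513  0.219]
-1,0.91,-0.35,-0.03,-0,-0,-0.56,
-1,0.92,-0.29,-0.03,-0,-0,-0.56,
-1,0.94,-0.24,-0.03,-0,-0,-0.56,
-1,0.95,-0.18,-0.03,-0,-0,-0.56,
-1,0.96,-0.13,-0.03,-0,-0,-0.56,
-- [ 0.349 -0.429  0.222]
-1,0.97,-0.07,-0.03,-0,-0,-0.56,
-1,0.97,-0.01,-0.03,-0,-0,-0.56,
-1,0.97,0.04,-0.03,-0,-0,-0.56,
-1,0.96,0.1,-0.03,-0,-0,-0.56,
-1,0.96,0.16,-0.03,-0,-0,-0.56,
-- [ 0.396 -0.344  0.225]
-1,0.95,0.21,-0.03,-0,-0,-0.56,
-1,0.93,0.27,-0.03,-0,-0,-0.55,
-1,0.91,0.32,-0.03,-0,-0,-0.56,
-1,0.89,0.38,-0.03,-0,-0,-0.55,
-1,0.87,0.43,-0.03,-0,-0,-0.56,
-- [ 0.444 -0.26   0.228]
-1,0.85,0.48,-0.02,-0,-0,-0.55,
-1,0.82,0.52,-0.03,-0,-0.01,-0.56,
-1,0.78,0.57,-0.02,-0,-0,-0.55,
-1,0.75,0.62,-0.03,-0,-0.01,-0.56,
-1,0,-0,0.83,-0,0,0,
-- [ 0.482 -0.192  0.213]
-1,0,-0,0.83,-0,0,0,
-1,0,-0,0.84,-0,0,0,
-1,0,-0,0.83,-0,0,0,
-1,0,-0,0.84,-0,0,0,
-1,0,-0,0.83,-0,0,0,
-- [ 0.482 -0.192  0.13 ]
```

>>> drive_tool(plan=[-1, 0.77, -0.59, -0.03, 0, 0, -0.56, -1, 0.8, -0.55, -0.03, 0, 0, -0.56, -1, 0.83, -0.5, -0.03, 0, 0, -0.56, -1, 0.86, -0.45, -0.03, 0, 0, -0.56, -1, 0.88, -0.4, -0.03, 0, 0, -0.56])

```text
t: 0.6
tool_pos: [0.3018, -0.5126, 0.2189]
tcp_rot: [-2.952, -1.073, -0.0]
contact_force: [0.8, 0.2, -0.8]
width: 1.005
gripper_force: 0.0
```

>>> drive_tool(plan=[-1, 0.91, -0.35, -0.03, 0, 0, -0.56, -1, 0.92, -0.29, -0.03, 0, 0, -0.56, -1, 0.94, -0.24, -0.03, 0, 0, -0.56, -1, 0.95, -0.18, -0.03, 0, 0, -0.56, -1, 0.96, -0.13, -0.03, 0, 0, -0.56])

```text
t: 1.1
tool_pos: [0.3491, -0.428, 0.222]
tcp_rot: [-2.763, -1.493, -0.0]
contact_force: [0.6, -0.4, -1.4]
width: 1.001
gripper_force: 0.0
```

>>> drive_tool(plan=[-1, 0.97, -0.07, -0.03, 0, 0, -0.56, -1, 0.97, -0.01, -0.03, 0, 0, -0.56, -1, 0.97, 0.04, -0.03, 0, 0, -0.56, -1, 0.96, 0.1, -0.03, 0, 0, -0.56, -1, 0.96, 0.16, -0.03, 0, 0, -0.56])

```text
t: 1.6
tool_pos: [0.3966, -0.3433, 0.2252]
tcp_rot: [-2.515, -1.882, -0.0]
contact_force: [0.5, -0.0, -0.6]
width: 1.0
gripper_force: 0.0
```

>>> drive_tool(plan=[-0.6, 0.95, 0.21, -0.03, 0, 0, -0.56, -0.6, 0.93, 0.27, -0.03, 0, 0, -0.55, -0.6, 0.91, 0.32, -0.03, 0, 0, -0.56, -0.6, 0.89, 0.38, -0.03, 0, 0, -0.55, -0.6, 0.87, 0.43, -0.03, 0, 0, -0.56])

```text
t: 2.1
tool_pos: [0.4441, -0.2589, 0.2282]
tcp_rot: [-2.215, -2.227, -0.0]
contact_force: [-0.1, -0.9, 0.4]
width: 0.798
gripper_force: 0.0
```

>>> drive_tool(plan=[-0.3, 0.85, 0.48, -0.02, 0, 0, -0.55, -0.3, 0.82, 0.52, -0.03, 0, -0.01, -0.56, -0.3, 0.78, 0.57, -0.02, 0, 0, -0.55, -0.3, 0.75, 0.62, -0.03, 0, -0.01, -0.56, -0.3, 0, 0, 0.5, 0, 0, 0])

```text
t: 2.6
tool_pos: [0.4832, -0.191, 0.2214]
tcp_rot: [1.94, 2.466, -0.001]
contact_force: [-0.1, -0.2, -0.6]
width: 0.648
gripper_force: 0.0
```

```bash
python3 - <<'E'
from h import *
np.set_printoptions(precision=4,suppress=True)
s=bot.get_state();i=cams.camera_info("wrist");p,d=cams.grab_frame("wrist")
cv2.imwrite("pics/w1.png",p)
w=cloud(d,i);z=w[...,2];hsv=cv2.cvtColor(p,cv2.COLOR_BGR2HSV)
m=(hsv[...,0]>=17)&(hsv[...,0]<=30)&(hsv[...,1]>150)&(z>.095)&(z<.115)
b=w[m];print(s["t"],s["tool_pos"],s["width"],len(b))
if len(b):print(b.mean(0),np.percentile(b[:,2],[5,50,95]),cv2.minAreaRect((b[:,:2]*1000).astype(np.float32)))
rows([(case([-120,0,92]),down(),8)],-.3)
E
```

```text
2.6 [ 0.4832 -0.191   0.2214] 0.6480143884950729 839
[ 0.4823 -0.1883  0.1038] [0.097  0.1048 0.1072] ((482.46893310546875, -191.37522888183594), (11.67163372039795, 88.30231475830078), 13.849952697753906)
-0.3,-0,0,0.79,-0,0,0,
-0.3,-0,0,0.79,-0,0,0,
-0.3,-0,0,0.79,-0,0,0,
-0.3,-0.01,0,0.79,-0,0,0,
-0.3,-0,0,0.79,-0,0,0,
-- [ 0.481 -0.191  0.139]
-0.3,-0.01,0,0.79,-0.01,0,0.01,
-0.3,-0,0.01,0.79,-0,0,0,
-0.3,-0.01,0,0.79,-0.01,0.01,0.01,
```

View pics/w1.png

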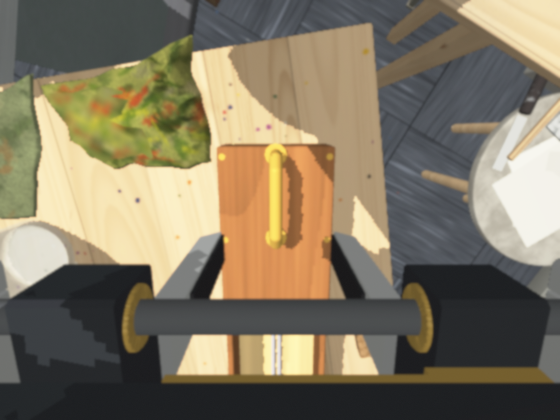

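The wrist view shows the bar at (275,195), measured at (0.482, -0.191) with its top at 0.107, which agrees with the top view. Descending to grip it.

>>> drive_tool(plan=[-0.3, 0, 0, 0.8, 0, 0, 0, -0.3, 0, 0, 0.8, 0, 0, 0, -0.3, 0, 0, 0.8, 0, 0, 0, -0.3, 0, 0, 0.8, 0, 0, 0, -0.3, -0.01, 0, 0.8, 0, 0, 0])

```text
t: 3.15
tool_pos: [0.481, -0.1931, 0.139]
tcp_rot: [1.949, 2.464, -0.003]
contact_force: [0.4, -0.7, -0.2]
width: 0.65
gripper_force: 0.0
```

>>> drive_tool(plan=[-0.3, -0.01, 0, 0.8, 0, 0, 0, -0.3, 0, 0, 0.8, 0, 0, 0, -0.3, -0.01, 0, 0.7, 0, 0, 0, 1, 0, 0, 0, 0, 0, 0, 1, 0, 0, 0, 0, 0, 0], grip_force=30)

```text
t: 3.65
tool_pos: [0.4818, -0.1934, 0.0943]
tcp_rot: [1.947, 2.464, -0.002]
contact_force: [-0.3, 0.6, 0.1]
width: 0.513
gripper_force: 0.0
```

>>> drive_tool(plan=[1, 0, 0, 0, 0, 0, 0, 1, 0, 0, 0, 0, 0, 0, 1, 0, 0, 0, 0, 0, 0, 1, 0, 0, 0, 0, 0, 0])

```text
t: 4.05
tool_pos: [0.4823, -0.1932, 0.0948]
tcp_rot: [1.945, 2.464, -0.002]
contact_force: [-0.2, -0.2, 0.1]
width: 0.175
gripper_force: 0.0
```

```bash
cat >> h.py <<'E'
E0=np.array([170,0,0.])
def tip(th,p0,q0):
    r=R.from_euler('y',th,degrees=True); e=case(E0)
    W=RC*r*RC.inv()
    return e+W.apply(p0-e), W*q0
E
python3 - <<'E'
from h import *
s=bot.get_state();p0,q0=s["tool_pos"],R.from_rotvec(s["tcp_rot"])
print(p0,s["tcp_rot"],s["width"],s["gripper_force"],s["contact_force"])
way=[]
for th in np.arange(1.5,30.1,1.5): way.append((*tip(th,p0,q0),1))
rows(way,1)
print(tip(30,p0,q0)[0])
E
```

```text
[ 0.48228652 -0.19319787  0.09483296] [ 1.94512041e+00  2.46410849e+00 -2.18204474e-03] 0.17451419581539426 0.0 [-0.20810357 -0.24612272  0.10982805]
1,-0.13,0,-0.38,-0,0.25,0,
1,-0.13,0,-0.37,-0,0.25,0,
1,-0.13,0,-0.38,-0,0.25,0,
1,-0.13,0,-0.37,-0,0.25,0,
1,-0.13,0,-0.38,-0,0.25,0,
-- [ 0.486 -0.208  0.132]
1,-0.13,0,-0.37,-0,0.25,0,
1,-0.13,0,-0.38,-0,0.25,0,
1,-0.13,0,-0.37,-0,0.25,0,
1,-0.13,0,-0.38,-0,0.25,0,
1,-0.13,0,-0.38,-0,0.25,0,
-- [ 0.49  -0.227  0.166]
1,-0.13,0,-0.37,-0,0.25,0,
1,-0.13,0,-0.38,-0,0.25,0,
1,-0.13,0,-0.37,-0,0.25,0,
1,-0.13,0,-0.38,-0,0.25,0,
1,-0.13,0,-0.37,-0,0.25,0,
-- [ 0.496 -0.25   0.198]
1,-0.13,0,-0.38,-0,0.25,0,
1,-0.13,0,-0.38,-0,0.25,0,
1,-0.13,0,-0.37,-0,0.25,0,
1,-0.13,0,-0.38,-0,0.25,0,
1,-0.13,0,-0.37,-0,0.25,0,
-- [ 0.502 -0.277  0.226]
[ 0.5022317  -0.27691896  0.22636265]
```

>>> drive_tool(plan=[1, 0, 0, 0.1, 0, 0, 0, 1, 0, 0, 0, 0, 0, 0, 1, 0, 0, 0, 0, 0, 0, 1, 0, 0, 0, 0, 0, 0])

```text
t: 4.45
tool_pos: [0.4824, -0.1933, 0.0938]
tcp_rot: [1.945, 2.465, -0.003]
contact_force: [-3.6, 2.7, 8.9]
width: 0.115
gripper_force: 30.0
```

>>> drive_tool(plan=[1, -0.13, 0, -0.375, 0, 0.25, 0, 1, -0.13, 0, -0.375, 0, 0.25, 0, 1, -0.13, 0, -0.375, 0, 0.25, 0, 1, -0.13, 0, -0.375, 0, 0.25, 0, 1, -0.13, 0, -0.375, 0, 0.25, 0])

```text
t: 4.95
tool_pos: [0.4849, -0.2069, 0.1285]
tcp_rot: [-1.88, -2.382, -0.122]
contact_force: [1.3, 0.8, -2.8]
width: 0.116
gripper_force: 30.0
```

>>> drive_tool(plan=[1, -0.13, 0, -0.375, 0, 0.25, 0, 1, -0.13, 0, -0.375, 0, 0.25, 0, 1, -0.13, 0, -0.375, 0, 0.25, 0, 1, -0.13, 0, -0.375, 0, 0.25, 0, 1, -0.13, 0, -0.375, 0, 0.25, 0])

```text
t: 5.45
tool_pos: [0.4895, -0.226, 0.163]
tcp_rot: [-1.812, -2.296, -0.238]
contact_force: [0.3, 0.8, -3.5]
width: 0.119
gripper_force: 30.0
```

>>> drive_tool(plan=[1, -0.13, 0, -0.375, 0, 0.25, 0, 1, -0.13, 0, -0.375, 0, 0.25, 0, 1, -0.13, 0, -0.375, 0, 0.25, 0, 1, -0.13, 0, -0.375, 0, 0.25, 0, 1, -0.13, 0, -0.375, 0, 0.25, 0])

```text
t: 5.95
tool_pos: [0.4952, -0.2494, 0.1946]
tcp_rot: [-1.742, -2.207, -0.346]
contact_force: [-0.1, 2.3, -2.4]
width: 0.118
gripper_force: 30.0
```

>>> drive_tool(plan=[1, -0.13, 0, -0.375, 0, 0.25, 0, 1, -0.13, 0, -0.375, 0, 0.25, 0, 1, -0.13, 0, -0.375, 0, 0.25, 0, 1, -0.13, 0, -0.375, 0, 0.25, 0, 1, -0.13, 0, -0.375, 0, 0.25, 0])

```text
t: 6.45
tool_pos: [0.5019, -0.2765, 0.223]
tcp_rot: [-1.67, -2.115, -0.447]
contact_force: [-0.6, 1.6, -2.0]
width: 0.118
gripper_force: 30.0
```

>>> drive_tool(plan=[1, 0, 0, 0, 0, 0, 0, 1, 0, 0, 0, 0, 0, 0, 1, 0, 0, 0, 0, 0, 0, 1, 0, 0, 0, 0, 0, 0, 1, 0, 0, 0, 0, 0, 0])

```text
t: 6.95
tool_pos: [0.5019, -0.2765, 0.2234]
tcp_rot: [-1.671, -2.117, -0.445]
contact_force: [0.3, -1.1, -4.4]
width: 0.117
gripper_force: 30.0
```

```bash
python3 - <<'E'
from h import *
np.set_printoptions(precision=4,suppress=True)
s=bot.get_state();print(s)
a,_=cams.grab_frame("scene");b,_=cams.grab_frame("top")
cv2.imwrite("pics/tip.png",np.vstack([a[100:300,150:450],b[150:300,130:430]]).repeat(2,0).repeat(2,1)[:,:,:][:600*2:1][::1] if 0 else cv2.resize(np.hstack([a[90:290,180:430],b[130:330,110:360]]),(800,320)))
E
```

```text
{'t': 6.95, 'joint_positions': array([-0.8205,  0.3166,  1.5246,  0.2524,  1.758 , -1.0656]), 'qvel': array([-0.0031, -0.0011, -0.0033,  0.0014,  0.0018, -0.0012]), 'joint_torque': array([  0.2015, -45.1529, -31.4912,   0.8774,   1.6909,   0.0141]), 'tool_pos': array([ 0.5019, -0.2765,  0.2234]), 'tcp_rot': array([-1.6713, -2.1171, -0.4453]), 'contact_force': array([ 0.28  , -1.0872, -4.4107]), 'torque': array([-0.7397, -0.2846,  0.002 ]), 'gripper_force': 30.000825226306915, 'width': 0.11747244429995982}
```

View pics/tip.png

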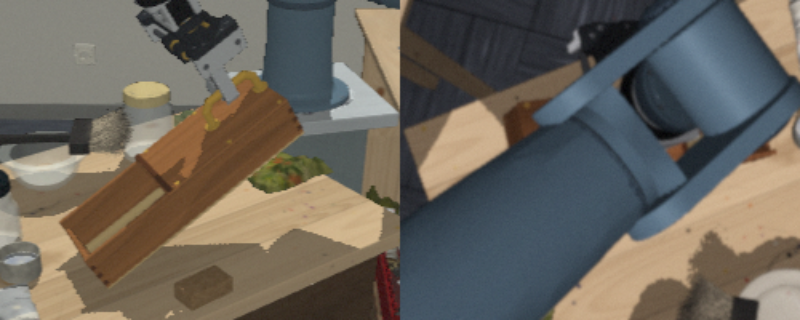

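The case is tipped about 30° on its end edge, which is still on the table. After a little more wait I'll lower it along the same arc.

>>> drive_tool(plan=[1, 0, 0, 0, 0, 0, 0, 1, 0, 0, 0, 0, 0, 0, 1, 0, 0, 0, 0, 0, 0, 1, 0, 0, 0, 0, 0, 0, 1, 0, 0, 0, 0, 0, 0])

```text
t: 7.55
tool_pos: [0.5021, -0.2768, 0.2237]
tcp_rot: [-1.671, -2.117, -0.446]
contact_force: [0.4, 0.2, -4.2]
width: 0.12
gripper_force: 30.0
```

>>> drive_tool(plan=[1, 0.12, 0, 0.375, 0, -0.25, 0, 1, 0.12, 0, 0.375, 0, -0.25, 0, 1, 0.12, 0, 0.375, 0, -0.25, 0, 1, 0.12, 0, 0.375, 0, -0.25, 0, 1, 0.12, 0, 0.375, 0, -0.25, 0])

```text
t: 8.05
tool_pos: [0.4956, -0.2497, 0.1956]
tcp_rot: [-1.745, -2.21, -0.344]
contact_force: [-0.1, 0.2, -3.2]
width: 0.117
gripper_force: 30.0
```

>>> drive_tool(plan=[1, 0.12, 0, 0.375, 0, -0.25, 0, 1, 0.12, 0, 0.375, 0, -0.25, 0, 1, 0.12, 0, 0.375, 0, -0.25, 0, 1, 0.12, 0, 0.375, 0, -0.25, 0, 1, 0.12, 0, 0.375, 0, -0.25, 0])

```text
t: 8.55
tool_pos: [0.4901, -0.2265, 0.1643]
tcp_rot: [-1.815, -2.299, -0.236]
contact_force: [0.3, 1.0, -4.2]
width: 0.117
gripper_force: 30.0
```

>>> drive_tool(plan=[1, 0.12, 0, 0.375, 0, -0.25, 0, 1, 0.12, 0, 0.375, 0, -0.25, 0, 1, 0.12, 0, 0.375, 0, -0.25, 0, 1, 0.12, 0, 0.375, 0, -0.25, 0, 1, 0.12, 0, 0.375, 0, -0.25, 0])

```text
t: 9.05
tool_pos: [0.4856, -0.2076, 0.1301]
tcp_rot: [-1.883, -2.385, -0.121]
contact_force: [0.0, -0.3, -3.4]
width: 0.121
gripper_force: 30.0
```

```bash
python3 - <<'E'
from h import *
q=down(0); s=bot.get_state(); p=s["tool_pos"];Q=R.from_rotvec(s["tcp_rot"])
print(s["t"],p,np.degrees((q.inv()*Q).as_rotvec()),s["contact_force"])
p0=np.array([.4824,-.1933,.0938]);q0=R.from_rotvec([1.945,2.465,-.003])
print((tip(7.5,p0,q0)[0]-p), np.degrees((q0.inv()*Q).as_rotvec()))
rows([(*tip(t,p0,q0),1) for t in (6,4.5,3,1.5,0)],1)
E
```

```text
9.05 [ 0.48555508 -0.20760539  0.13012283] [ 1.96882778e-03  7.35245030e+00 -1.38321897e-02] [ 1.73765796e-04 -3.14513824e-01 -3.40150553e+00]
[ 2.53975693e-04 -4.32309715e-06  5.11165185e-04] [-0.02864445  7.49435739  0.03416282]
1,0.12,0.01,0.35,0,-0.25,-0.01,
1,0.12,0,0.38,0,-0.25,0,
1,0.12,0,0.38,0,-0.25,0,
1,0.12,0,0.38,0.01,-0.25,0,
1,0.11,0,0.38,-0,-0.25,0,
-- [ 0.482 -0.193  0.094]
```

>>> drive_tool(plan=[1, 0.12, 0, 0.375, 0, -0.25, 0, 1, 0.12, 0, 0.375, 0, -0.25, 0, 1, 0.12, 0, 0.375, 0, -0.25, 0, 1, 0.12, 0, 0.375, 0, -0.25, 0, 1, 0.12, 0, 0.375, 0, -0.25, 0])

```text
t: 9.55
tool_pos: [0.4821, -0.1932, 0.0937]
tcp_rot: [1.946, 2.464, -0.002]
contact_force: [-1.4, -0.7, 9.3]
width: 0.117
gripper_force: 30.0
```

>>> drive_tool(plan=[1, 0, 0, 0, 0, 0, 0, -0.3, 0, 0, 0, 0, 0, 0, -0.3, 0, 0, 0, 0, 0, 0, -0.3, 0, 0, 0, 0, 0, 0, -0.3, 0, 0, 0, 0, 0, 0])

```text
t: 10.05
tool_pos: [0.4826, -0.194, 0.0943]
tcp_rot: [1.946, 2.463, -0.002]
contact_force: [0.6, 0.6, 0.1]
width: 0.425
gripper_force: 0.0
```

>>> drive_tool(plan=[-0.3, 0, 0, -0.5, 0, 0, 0, -0.3, 0, 0, -0.9, 0, 0, 0, -0.3, 0, 0, -0.9, 0, 0, 0, -0.3, 0, 0, -0.9, 0, 0, 0, -0.3, 0, 0, -0.9, 0, 0, 0])

```text
t: 10.55
tool_pos: [0.4823, -0.1935, 0.1773]
tcp_rot: [1.945, 2.464, -0.002]
contact_force: [0.0, 0.5, 0.0]
width: 0.649
gripper_force: 0.0
```

>>> drive_tool(plan=[-0.3, -1, 0, -1, 0, 0, 0, -0.3, -1, 0, -1, 0, 0, 0, -0.3, -1, 0, -0.5, 0, 0, 0, -0.3, -1, 0, 0, 0, 0, 0, -0.3, -1, 0, 0, 0, 0, 0])

```text
t: 11.05
tool_pos: [0.5058, -0.2916, 0.2275]
tcp_rot: [1.945, 2.463, -0.002]
contact_force: [0.3, -0.1, -0.4]
width: 0.648
gripper_force: 0.0
```

```bash
python3 - <<'E'
from h import *
np.set_printoptions(precision=4,suppress=True)
s=bot.get_state();print(s["t"],s["tool_pos"],s["width"])
for n in("wrist","top"):
    i=cams.camera_info(n);p,d=cams.grab_frame(n);cv2.imwrite(f"pics/{n}2.png",p);np.save(n+"2.npy",d)
    w=cloud(d,i);z=w[...,2]
    r=np.stack([w[...,0]-C[0],w[...,1]-C[1],z],-1);c=RC.inv().apply(r.reshape(-1,3)).reshape(r.shape)*1000
    m=(abs(c[...,0])<185)&(abs(c[...,1])<62)&(c[...,2]>40)&(c[...,2]<80)
    q=w[m];print(n,m.sum(),cv2.minAreaRect((q[:,:2]*1000).astype(np.float32)))
    # brush: things in opening above runners
    m=(c[...,0]>36)&(c[...,0]<166)&(abs(c[...,1])<40)&(c[...,2]>14)&(c[...,2]<45)
    q=c[m]; print("brush pts",len(q))
    for x in range(40,170,15):
        t=q[abs(q[:,0]-x)<7.5]
        if len(t): print(x,len(t),np.percentile(t[:,1],[5,50,95]),np.percentile(t[:,2],[50,90]))
E
```

```text
11.05 [ 0.5058 -0.2916  0.2275] 0.6482931957832653
wrist 25131 ((509.6624755859375, -305.94805908203125), (116.44683074951172, 341.4835205078125), 13.464409828186035)
brush pts 692
40 16 [-4.3033  1.3599  5.8565] [24.5976 25.5398]
55 128 [-5.2681  0.7706  6.8146] [23.3857 24.9313]
70 124 [-5.3124  0.7802  6.9008] [22.4373 23.7476]
85 102 [-4.1371  0.7902  5.7321] [21.9009 23.1325]
100 95 [-4.1921  0.7982  5.776 ] [20.9322 22.1979]
115 85 [-2.9601  0.8083  5.8381] [20.1037 21.5456]
130 12 [-2.9916  1.4385  5.8937] [18.8764 19.877 ]
160 130 [-36.36     0.8152  36.7234] [43.1264 44.5421]
top 1858 ((508.40875244140625, -308.3919677734375), (114.48192596435547, 342.4718017578125), 13.136885643005371)
brush pts 341
40 33 [-8.0175 -1.882   4.82  ] [23.1119 25.5276]
55 44 [-7.7928 -2.1426  4.5538] [21.6953 24.1934]
70 39 [-6.3903 -1.1027  4.7136] [20.8679 23.6698]
85 36 [-6.5837 -2.1604  3.9437] [20.8187 23.2918]
100 32 [-5.9867 -1.4796  3.588 ] [19.6624 22.646 ]
115 31 [-5.3929 -1.204   3.5864] [18.6693 21.9137]
130 25 [-4.1591 -0.0636  3.1397] [17.3932 20.3071]
145 21 [-4.1354 -0.7859  3.0128] [17.9009 20.1714]
160 80 [-32.1079  -0.3207  34.8629] [26.8434 40.2185]
```

View pics/wrist2.png

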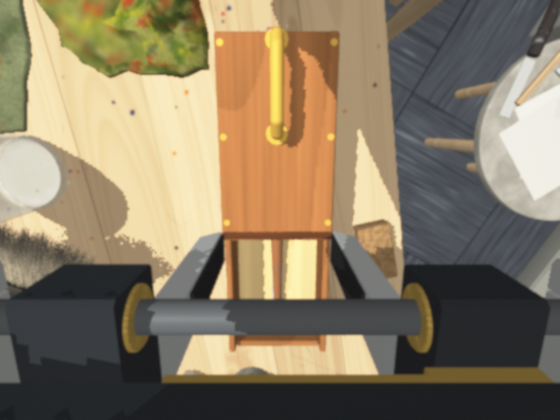

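The wrist view shows the case back where it stood (within 2 mm). The brush now runs along the opening around (278,270). Its top is 22 mm high at case x 100, as expected. Planning the grasp and the slanted draw next.

```bash
sed -i 's/^C=.*/C=np.array([.509,-.3075,0]); A=np.radians(-76.6)/' h.py; python3 - <<'E'
from h import *
s=bot.get_state();q=R.from_rotvec(s["tcp_rot"])
T=np.linalg.inv(np.array(cams.camera_info("wrist")["world_to_cam"]));print("cam in tool",q.inv().apply(T[:3,3]-s["tool_pos"]))
w=cloud(np.load("top0.npy"),cams.camera_info("top")).reshape(-1,3);c=RC.inv().apply(w-C)*1000
for x in range(180,420,20):
    m=(abs(c[:,0]-x)<10)&(abs(c[:,1])<100);print(x,np.nanmax(c[m,2]).round() if m.any() else None,end=" ")
print()
rows([(case([95,0,140]),down(),6),(case([95,0,30]),down(),9)],0.1)
E
```

```text
cam in tool [ 0.06614376  0.00035366 -0.16887959]
180 63.0 200 5.0 220 6.0 240 35.0 260 115.0 280 117.0 300 116.0 320 117.0 340 6.0 360 5.0 380 120.0 400 122.0 
0.1,-0.92,-0,0.73,0,0.01,-0,
0.1,-0.92,-0,0.72,0,0,-0,
0.1,-0.92,-0,0.73,0,0.01,-0,
0.1,-0.92,-0,0.72,0,0,-0.01,
0.1,-0.92,-0,0.73,0,0.01,-0,
-- [ 0.527 -0.382  0.154]
0.1,-0.92,-0,0.72,0,0,-0.01,
0.1,0,-0,0.61,0,0,0,
0.1,0,-0,0.61,0,0,0,
0.1,0,-0,0.61,0,0,0,
0.1,0,-0,0.61,0,0,0,
-- [ 0.531 -0.4    0.091]
0.1,0,-0,0.61,0,0,0,
0.1,0,-0,0.61,0,0,0,
0.1,0,-0,0.61,0,0,0,
0.1,0,-0,0.62,0,0,0,
0.1,0,-0.01,0.61,0,0,0,
-- [ 0.531 -0.4    0.03 ]
```

```bash
python3 - <<'E'
from h import *
w=cloud(np.load("top0.npy"),cams.camera_info("top")).reshape(-1,3);c=RC.inv().apply(w-C)*1000
m=(c[:,0]>185)&(c[:,0]<350)&(abs(c[:,1])<150)&(c[:,2]>25)
q=c[m]
for a,b in((25,50),(50,150)):
    t=q[(q[:,2]>a)&(q[:,2]<b)];print(a,t[:,0].min(),t[:,0].max(),t[:,1].min(),t[:,1].max(),t[:,2].max())
    for y in range(-150,150,25):
        u=t[abs(t[:,1]-y-12)<13]; 
        if len(u):print(y,u[:,0].min().round(),u[:,0].max().round(),end="; ")
E
```

```text
25 240.5914357600422 317.05328035592726 -147.99551047528965 149.9112101908398 49.97457324135057
-150 246.0 271.0; -125 245.0 257.0; -100 257.0 274.0; -75 246.0 295.0; -50 241.0 299.0; -25 243.0 297.0; 75 287.0 309.0; 100 284.0 316.0; 125 282.0 317.0; 50 244.4963506510565 329.7904148456917 -149.96025426395306 -70.69001667580046 116.86406904443858
-150 246.0 326.0; -125 244.0 330.0; -100 256.0 326.0; -75 275.0 294.0;
```

>>> drive_tool(plan=[0.1, -0.92, 0, 0.73, 0, 0, 0, 0.1, -0.92, 0, 0.73, 0, 0, 0, 0.1, -0.92, 0, 0.73, 0, 0, 0, 0.1, -0.92, 0, 0.73, 0, 0, 0, 0.1, -0.92, 0, 0.73, 0, 0, 0])

```text
t: 11.65
tool_pos: [0.5269, -0.3799, 0.153]
tcp_rot: [1.945, 2.465, -0.002]
contact_force: [-0.3, -0.9, -0.3]
width: 0.448
gripper_force: 0.0
```

>>> drive_tool(plan=[0.1, -0.92, 0, 0.73, 0, 0, 0, 0.1, 0, 0, 0.6, 0, 0, 0, 0.1, 0, 0, 0.6, 0, 0, 0, 0.1, 0, 0, 0.6, 0, 0, 0, 0.1, 0, 0, 0.6, 0, 0, 0])

```text
t: 12.15
tool_pos: [0.531, -0.3972, 0.0899]
tcp_rot: [1.945, 2.465, -0.002]
contact_force: [-0.3, 0.2, -0.2]
width: 0.451
gripper_force: 0.0
```

```bash
python3 - <<'E'
from h import *
s=bot.get_state();print(s["t"],s["tool_pos"],s["width"],RC.inv().apply(s["tool_pos"]-C)*1000)
p,d=cams.grab_frame("scene");cv2.imwrite("pics/s3.png",cv2.resize(p[120:300,170:410],(800,600),interpolation=cv2.INTER_CUBIC))
rows([(case([95,0,24]),down(),5)],0.1)
E
```

```text
12.15 [ 0.53104923 -0.39722204  0.08993422] 0.450959949889102 [92.38929614  0.65606464 89.93421583]
0.1,-0.04,0,0.63,-0,-0,0,
0.1,-0.04,0,0.64,-0,-0,0,
0.1,-0.04,0.01,0.63,-0.01,-0,0,
0.1,-0.04,0,0.64,-0,-0.01,0,
0.1,-0.03,0,0.63,-0.01,-0,0.01,
-- [ 0.531 -0.4    0.024]
```

View pics/s3.png

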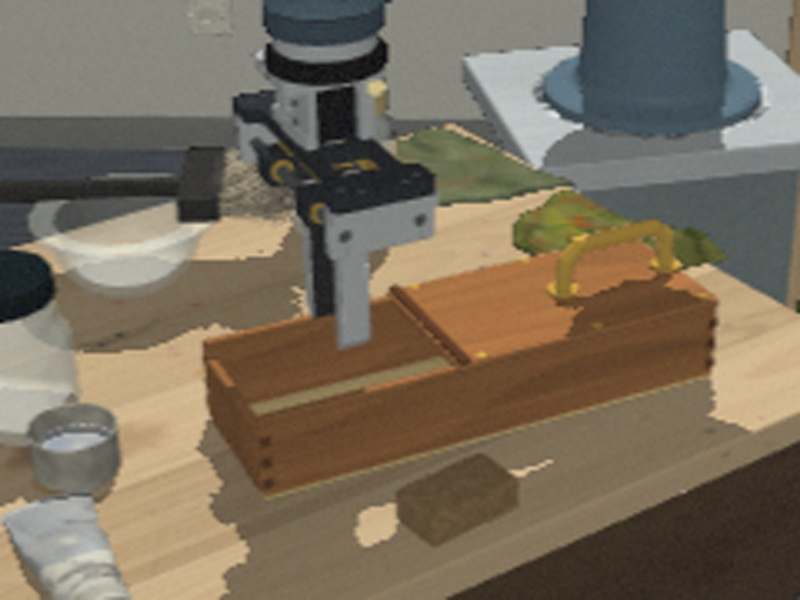

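The view shows the case level and the fingers over the opening, inside the side walls. The jar lies to the side, so the draw path is clear. Descending to the brush.

>>> drive_tool(plan=[0.1, -0.04, 0, 0.8, 0, 0, 0, 0.1, -0.04, 0, 0.8, 0, 0, 0, 0.1, -0.04, 0, 0.8, 0, 0, 0, 0.1, -0.03, 0, 0.6, 0, 0, 0, 0.1, 0, 0, 0.25, 0, 0, 0])

```text
t: 12.7
tool_pos: [0.5309, -0.4005, 0.0232]
tcp_rot: [-1.946, -2.465, 0.002]
contact_force: [-0.6, -0.2, 0.5]
width: 0.452
gripper_force: 0.0
```

>>> drive_tool(plan=[1, 0, 0, 0, 0, 0, 0, 1, 0, 0, 0, 0, 0, 0, 1, 0, 0, 0, 0, 0, 0, 1, 0, 0, 0, 0, 0, 0, 1, 0, 0, 0, 0, 0, 0], grip_force=15)

```text
t: 13.2
tool_pos: [0.532, -0.4015, 0.0262]
tcp_rot: [1.945, 2.464, -0.003]
contact_force: [0.1, -0.7, 0.7]
width: 0.114
gripper_force: 15.0
```

>>> drive_tool(plan=[1, 0, 0, 0, 0, 0, 0, 1, 0, 0, 0, 0, 0, 0, 1, 0, 0, 0, 0, 0, 0, 1, 0, 0, 0, 0, 0, 0])

```text
t: 13.6
tool_pos: [0.532, -0.4016, 0.0261]
tcp_rot: [1.945, 2.464, -0.003]
contact_force: [0.2, -0.5, 4.0]
width: 0.113
gripper_force: 15.0
```

```bash
python3 - <<'E'
from h import *
s=bot.get_state();p0,q0=s["tool_pos"],R.from_rotvec(s["tcp_rot"])
print(s["t"],p0,s["width"]*94,s["gripper_force"],s["contact_force"])
lift=np.array([0,0,.002])
def piv(th):
    W=RC*R.from_euler('y',-th,degrees=True)*RC.inv();e=case([-49,0,11]);return e+W.apply(p0-e)+lift,W*q0
way=[(p0+lift,q0,1)]+[(*piv(t),1) for t in np.linspace(0,15,10)[1:]]
P,Q=piv(15); ax=RC.apply([np.cos(np.radians(15)),0,np.sin(np.radians(15))])
way+=[(P+.1*ax,Q,10),(P+.1*ax+[0,0,.2],Q,12)]
rows(way,1)
print(RC.inv().apply(P-C)*1000)
E
```

```text
13.6 [ 0.5319864  -0.40158192  0.02614097] 10.60796928912581 14.98866728405119 [ 0.23869467 -0.53362863  4.03317324]
1,-0,0,-0.1,0,0,0,
1,0.02,0,-0.21,0,-0.28,-0,
1,0.03,0,-0.21,0,-0.28,-0,
1,0.02,0,-0.22,0,-0.27,-0,
1,0.03,0,-0.21,0,-0.28,-0,
-- [ 0.531 -0.399  0.045]
1,0.02,0,-0.21,0,-0.28,-0,
1,0.03,0,-0.21,0,-0.28,-0,
1,0.02,0,-0.21,0,-0.27,-0,
1,0.03,0,-0.21,0,-0.28,-0,
1,0.02,0,-0.22,0,-0.28,-0,
-- [ 0.53  -0.393  0.065]
1,-0.5,-0,0,0,0,-0,
1,-0.5,-0,0,0,0,-0,
1,-0.5,-0,0,0,0,-0,
1,-0.5,-0,0,0,0,-0,
1,-0.5,-0,0,0,0,-0,
-- [ 0.541 -0.44   0.079]
1,-0.5,-0,0,0,0,-0,
1,-0.5,-0,0,0,0,-0,
1,-0.5,-0,0.01,0,0,-0,
1,-0.5,-0,0,0,0,-0,
1,-0.5,-0,0.01,0,0,-0,
-- [ 0.552 -0.487  0.091]
1,-0.22,0,-0.8,0,0,-0,
1,-0.22,0,-0.8,0,0,-0,
1,-0.22,0,-0.81,0,0,-0,
1,-0.22,0,-0.8,0,0,-0,
1,-0.22,0,-0.81,0,0,-0,
-- [ 0.552 -0.487  0.175]
1,-0.22,0,-0.8,0,0,-0,
1,-0.22,0,-0.81,0,0,-0,
1,-0.22,0,-0.8,0,0,-0,
1,-0.21,0,-0.81,0,0,-0,
1,-0.22,0,-0.8,0,0,-0,
-- [ 0.552 -0.487  0.258]
1,-0.21,0,-0.81,0,0,-0,
1,-0.22,0,-0.8,0,0,-0,
[87.95926011  0.55732617 65.373209  ]
```

>>> drive_tool(plan=[1, 0, 0, -0.1, 0, 0, 0, 1, 0.02, 0, -0.21, 0, -0.28, 0, 1, 0.03, 0, -0.21, 0, -0.28, 0, 1, 0.02, 0, -0.21, 0, -0.28, 0, 1, 0.03, 0, -0.21, 0, -0.28, 0])

```text
t: 14.1
tool_pos: [0.531, -0.3981, 0.0445]
tcp_rot: [1.886, 2.39, -0.115]
contact_force: [0.4, 0.0, -0.9]
width: 0.111
gripper_force: 15.0
```

>>> drive_tool(plan=[1, 0.02, 0, -0.21, 0, -0.28, 0, 1, 0.03, 0, -0.21, 0, -0.28, 0, 1, 0.02, 0, -0.21, 0, -0.28, 0, 1, 0.03, 0, -0.21, 0, -0.28, 0, 1, 0.02, 0, -0.22, 0, -0.28, 0])

```text
t: 14.6
tool_pos: [0.5296, -0.3924, 0.0649]
tcp_rot: [1.81, 2.293, -0.244]
contact_force: [0.8, -0.8, -1.2]
width: 0.115
gripper_force: 15.0
```

```bash
python3 - <<'E'
from h import *
s=bot.get_state();print(s["t"],RC.inv().apply(s["tool_pos"]-C)*1000,s["width"]*94,s["contact_force"],np.degrees((down().inv()*R.from_rotvec(s["tcp_rot"])).as_rotvec()))
p,d=cams.grab_frame("scene");cv2.imwrite("pics/s4.png",cv2.resize(p[120:300,170:410],(800,600),interpolation=cv2.INTER_CUBIC))
E
```

```text
14.6 [87.32887199  0.3712049  64.91120792] 10.781557341014333 [ 0.83983458 -0.83934688 -1.21904403] [ 6.61755398e-03 -1.53726541e+01 -2.76492110e-02]
```

View pics/s4.png

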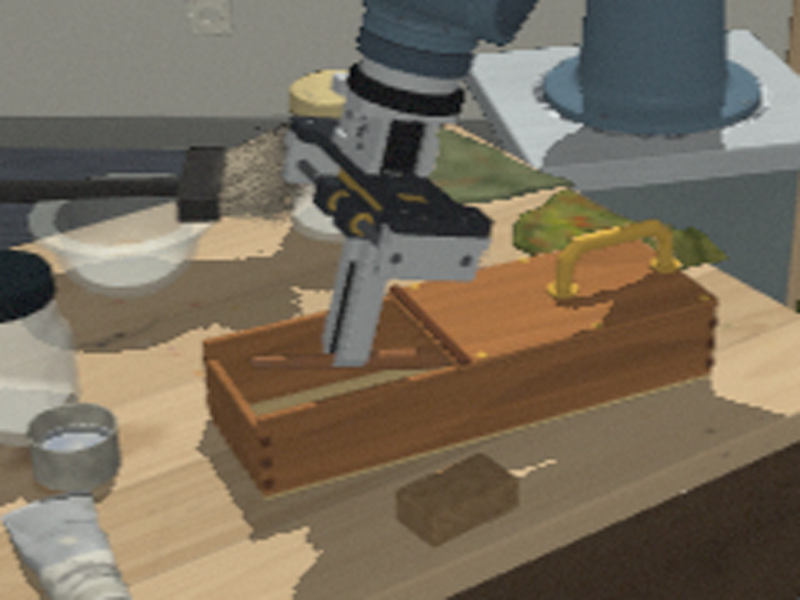

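The brush is held and slanted, with its tip at about (255,362) and its body running to (420,350) at the cover. I'll measure the actual slant before drawing it out.

```bash
python3 - <<'E'
from h import *
np.set_printoptions(precision=1,suppress=True)
for n in ("scene","top"):
    i=cams.camera_info(n);p,d=cams.grab_frame(n)
    c=RC.inv().apply((cloud(d,i)-C).reshape(-1,3))*1000
    q=c[(c[:,0]>34)&(c[:,0]<162)&(abs(c[:,1])<9)&(c[:,2]>28)&(c[:,2]<85)]
    for x in range(40,170,10):
        t=q[abs(q[:,0]-x)<5]
        if len(t):print(n,x,len(t),np.median(t,0),t[:,2].min(),t[:,2].max())
E
```

```text
scene 40 24 [40.5  5.3 46.5] 36.44908311496708 51.69120198976229
scene 50 25 [50.3  5.7 47.5] 39.727627390661155 54.2085708087433
scene 60 22 [60.1  5.4 51.1] 42.29733071135722 56.219785003664754
scene 70 18 [68.1  5.8 51.2] 44.95208900051384 56.10762374902178
scene 80 6 [82.1  4.8 51.2] 48.708624167484786 81.78725737090575
scene 90 43 [90.4 -5.1 71.6] 51.005950608133396 84.90668943063928
scene 100 23 [99.9  4.3 60.5] 53.20728130672825 69.1477005398664
scene 110 21 [110.9   3.   62.4] 54.224222689477465 66.60205231781724
scene 120 22 [120.1   4.   64.9] 58.361724247666615 69.2243690951202
scene 130 16 [130.1   3.7  66.6] 60.80111683824452 70.23285992463346
scene 140 14 [139.7   3.5  69.1] 66.67367989474616 72.07437625560098
scene 150 10 [148.9   2.7  71.3] 68.47416519955418 73.29813843643073
top 100 3 [104.3   0.2  62.2] 60.485385754928785 63.61038254314089
top 110 21 [109.7  -0.8  63.4] 58.35671713907964 66.15608300942999
top 120 23 [119.6  -0.4  64.3] 59.59551619647618 67.73772952524759
top 130 20 [129.9  -0.1  67.4] 63.231746795544886 70.14375428959407
top 140 18 [139.6  -1.2  69. ] 65.84599478105501 72.44045060929538
top 150 15 [149.4  -0.6  71.4] 68.64116716433355 75.69194525619949
```

Slant is about 13–15°. The top is about 10 mm below the cover edge and the underside clears the end wall by about 15 mm. Drawing it out along its axis.

>>> drive_tool(plan=[1, -0.5, 0, 0, 0, 0, 0, 1, -0.5, 0, 0, 0, 0, 0, 1, -0.5, 0, 0, 0, 0, 0, 1, -0.5, 0, 0, 0, 0, 0, 1, -0.5, 0, 0, 0, 0, 0])

```text
t: 15.25
tool_pos: [0.541, -0.4407, 0.078]
tcp_rot: [1.812, 2.294, -0.243]
contact_force: [-0.7, -1.8, -0.8]
width: 0.116
gripper_force: 15.0
```

>>> drive_tool(plan=[1, -0.5, 0, 0, 0, 0, 0, 1, -0.5, 0, 0, 0, 0, 0, 1, -0.5, 0, 0, 0, 0, 0, 1, -0.5, 0, 0, 0, 0, 0, 1, -0.5, 0, 0, 0, 0, 0])

```text
t: 15.75
tool_pos: [0.5523, -0.4871, 0.0911]
tcp_rot: [1.811, 2.294, -0.243]
contact_force: [0.1, 0.9, -1.4]
width: 0.117
gripper_force: 15.0
```

```bash
python3 - <<'E'
from h import *
np.set_printoptions(precision=1,suppress=True)
s=bot.get_state();print(s["t"],RC.inv().apply(s["tool_pos"]-C)*1000,s["width"]*94,s["contact_force"])
p,d=cams.grab_frame("scene");cv2.imwrite("pics/s5.png",cv2.resize(p[120:300,170:410],(800,600),interpolation=cv2.INTER_CUBIC))
E
```

```text
15.75 [184.8   0.4  91.1] 10.999801720808009 [ 0.1  0.9 -1.4]
```

View pics/s5.png

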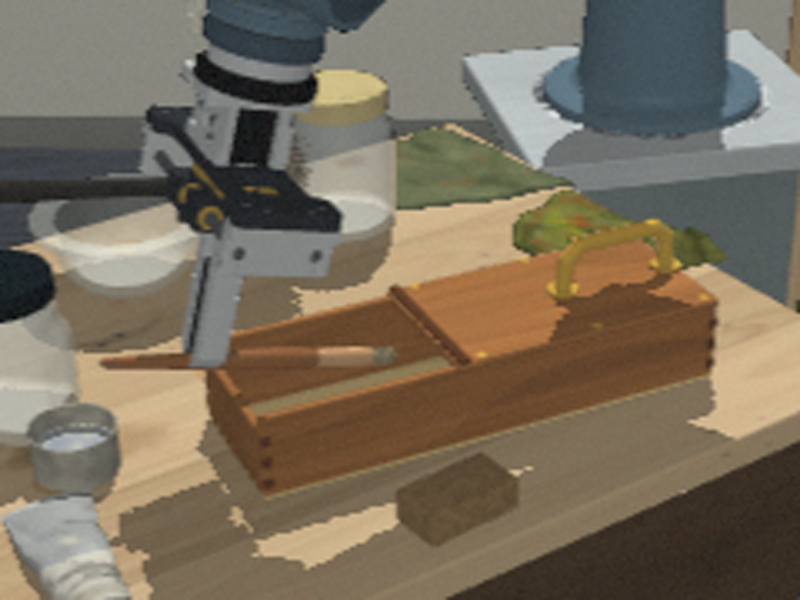

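The brush is fully out from under the cover, with the bristle tip at about (395,355). Lifting it straight up.

>>> drive_tool(plan=[1, -0.15, 0, -0.5, 0, 0, 0, 1, -0.22, 0, -0.8, 0, 0, 0, 1, -0.22, 0, -0.8, 0, 0, 0, 1, -0.22, 0, -0.8, 0, 0, 0, 1, -0.22, 0, -0.8, 0, 0, 0])

```text
t: 16.3
tool_pos: [0.5525, -0.4868, 0.1702]
tcp_rot: [1.81, 2.293, -0.243]
contact_force: [0.2, -0.2, -0.9]
width: 0.115
gripper_force: 15.0
```

>>> drive_tool(plan=[1, -0.22, 0, -0.8, 0, 0, 0, 1, -0.22, 0, -0.8, 0, 0, 0, 1, -0.22, 0, -0.8, 0, 0, 0, 1, -0.22, 0, -0.8, 0, 0, 0, 1, -0.22, 0, -0.8, 0, 0, 0])

```text
t: 16.8
tool_pos: [0.5522, -0.487, 0.252]
tcp_rot: [1.811, 2.294, -0.242]
contact_force: [-0.1, 0.1, -0.5]
width: 0.115
gripper_force: 15.0
```

>>> drive_tool(plan=[1, -0.22, 0, -0.8, 0, 0, 0, 1, -0.22, 0, -0.8, 0, 0, 0, 1, -0.22, 0, -0.8, 0, 0, 0, 1, -0.22, 0, -0.8, 0, 0, 0, 1, -0.1, 0, -0.4, 0, 0, 0])

```text
t: 17.3
tool_pos: [0.5526, -0.4875, 0.3281]
tcp_rot: [1.81, 2.292, -0.243]
contact_force: [0.2, -0.6, 0.1]
width: 0.11
gripper_force: 15.0
```

>>> drive_tool(plan=[1, 0.3, 0, -0.08, 0, 0, 0, 1, 0.8, 0, -0.2, 0, 0, 0, 1, 0.8, 0, -0.2, 0, 0, 0, 1, 0.8, 0, -0.2, 0, 0, 0, 1, 0.3, 0, -0.08, 0, 0, 0])

```text
t: 17.8
tool_pos: [0.5375, -0.425, 0.323]
tcp_rot: [1.811, 2.297, -0.242]
contact_force: [-0.6, 0.3, -0.9]
width: 0.113
gripper_force: 15.0
```

>>> drive_tool(plan=[1, 0, 0, 0, 0, 0, 0, 1, 0, 0, 0, 0, 0, 0, 1, 0, 0, 0, 0, 0, 0, 1, 0, 0, 0, 0, 0, 0, 1, 0, 0, 0, 0, 0, 0])

```text
t: 18.3
tool_pos: [0.5378, -0.4272, 0.324]
tcp_rot: [1.812, 2.294, -0.243]
contact_force: [-0.8, 0.4, -0.9]
width: 0.111
gripper_force: 15.0
```

```bash
python3 - <<'E'
from h import *
np.set_printoptions(precision=1,suppress=True)
s=bot.get_state();print(s["t"],RC.inv().apply(s["tool_pos"]-C)*1000,s["width"]*94,s["gripper_force"],s["contact_force"],s["qvel"])
p,d=cams.grab_frame("scene");cv2.imwrite("pics/s6.png",cv2.resize(p[:330],(800,471)))
c=RC.inv().apply((cloud(d,cams.camera_info("scene"))-C).reshape(-1,3))*1000
q=c[(abs(c[:,1])<25)&(c[:,0]>-60)&(c[:,0]<260)&(c[:,2]>120)&(c[:,2]<420)]
for x in range(-40,260,30):
    t=q[abs(q[:,0]-x)<10]
    if len(t):print(x,len(t),t[:,2].min(),t[:,2].max())
E
```

```text
18.3 [123.1   0.3 324. ] 10.415807463267418 14.983449493884109 [-0.8  0.4 -0.9] [ 0. -0.  0. -0. -0.  0.]
-10 19 277.48326889329667 290.28436374406357
20 57 282.57133636479864 296.9211792512037
50 55 289.7867089132174 304.4156079786278
80 70 294.71293130326086 311.02860514785
110 528 304.1460071131167 411.7423949027117
140 84 310.32923376895764 333.3498433488762
170 44 319.108160490745 329.84330667347547
```

View pics/s6.png

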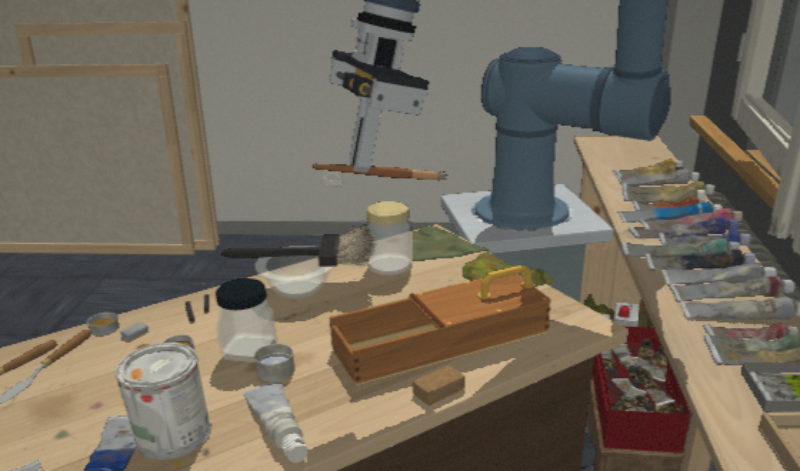

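The brush is held at (315–445,170). Its lowest point is about 275 mm up, roughly 210 mm above the cover. The case stands level in place and the other things look undisturbed.

```bash
python3 -c "
from workcell import bot;print(bot.hand_in())"
```

```text
the job is handed in; nothing more can be done
None
```

Done and handed in: I tipped the case, set it down level within about 2 mm of where it stood and let go, then drew the brush out slantwise, and the gripper still holds it about 210 mm above the cover.

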